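# Set up the seasoning tray

## Task

Set up the seasoning tray: in the row between the short tin and the salt shaker, stand the red-capped spice jar next to the tin, the green-capped one next to the salt shaker and the pepper mill on the large cork disc between those two; stand the dark-capped jar directly behind the mill, on the disc on the side away from you. Each must stand upright with its whole foot on its own cork disc. Leave the tin, the salt shaker, the honey jar, the yoghurt pot and the mug undisturbed.

Things in the scene. Friction and masses are not known exactly. Their poses are not given: they have to be found in the camera images.
- tray: Fixed dark wooden T-shaped tray, 14 mm thick: bar 430 x 88 mm with a 92 mm wide tab on its far side. Origin: centre of the bar's underside; x away from the robot, y along the bar to the left, z up. Flush cork discs, centres in tray x, y (mm): (0, 170) and (0, -170), taken by tin and salt shaker; empty: (0, 84) and (0, -84), 68 across; (0, 0), 82 across; on the tab (88, 0), 68 across.
- tin_short: Short food tin with a bare metal top and a red, white and green paper wrap, 75 mm in diameter, 58 mm tall, standing on the disc at one end of the tray's bar (either end). To be left there. Origin: centre of the underside, z up; yaw is of no importance.
- salt: Clear salt shaker with a light grey domed top, 44 mm in diameter, 90 mm tall, standing on the disc at the other end of the tray's bar. To be left there. Origin: centre of the underside, z up; yaw is of no importance.
- jar_red: Glass spice jar with a red screw cap, 45 mm in diameter (cap and body alike), 108 mm tall, about 110 g; the cap is fixed and takes up the top 21 mm. Loose, starts standing on the worktop left or right of the tray. Origin: centre of the underside, z up; yaw is of no importance.
- jar_green: Glass spice jar with a green screw cap, 44 mm in diameter (cap and body alike), 99 mm tall, about 110 g; the cap is fixed and takes up the top 20 mm. Loose, starts standing on the worktop left or right of the tray. Origin: centre of the underside, z up; yaw is of no importance.
- jar_black: Glass spice jar with a dark brown, nearly black, screw cap, 41 mm in diameter (cap and body alike), 105 mm tall, about 110 g; the cap is fixed and takes up the top 21 mm. Loose, starts standing on the worktop left or right of the tray. Origin: centre of the underside, z up; yaw is of no importance.
- mill: Dark wooden pepper mill with a steel knob on top, 58 mm in diameter at the foot, 170 mm tall, about 180 g; above a narrower waist a round head 49 mm in diameter, 123 to 159 mm above the underside (it does not turn); knob 12 mm across. Loose, starts standing on the worktop left or right of the tray. Origin: centre of the underside, z up; yaw is of no importance.
- honey: Bystander: honey jar with a wide red lid, 62 mm in diameter, 86 mm tall, behind the tray, right of its tab. Origin: centre of the underside, z up; yaw is of no importance.
- yoghurt: Bystander: white yoghurt pot with a printed foil top, 72 mm in diameter, 71 mm tall, behind the tray, left of its tab. It stands under the front of the wall cabinets, whose doors and handles begin about 0.58 m ahead of the robot, undersides 0.47 m above the worktop: keep the wrist clear of them. Origin: centre of the underside, z up; yaw is of no importance.
- mug: Bystander: black-and-white striped mug, 90 mm in diameter and 120 mm over its handle, 88 mm tall, behind the right end of the tray. Origin: centre of the underside.
Not all that is in view belongs to the job. There is more than one size of the mill; the one meant has the size given above.

How it is judged:
By the outcome, as a careful person would: the job done as asked, in the order asked, and still so for the second after the job is handed in, with the robot touching nothing.
It also fails if it takes over 112 s, if anything falls off the work surface, if the arm or the gripper's body presses on something with over 40 N, if the wrist force passes 120 N, or if a joint passes its speed limit or range.

## Robot

A 6-joint arm with a two-finger parallel gripper is mounted at the origin on a cart in front of the work surface, level with it; the furniture and walls round the work are solid. World frame = base frame: x ahead of the robot, y to its left, z up, the work surface at z = 0. Lengths are in m, angles in degrees, forces in N, time in s.
With the tool pointing down it reaches from about 0.35 to 0.85 m from the base axis. Payload 8.1 kg.
Tool frame: the origin (TCP) lies on the front face of the gripper's body, between the roots of the fingers; the fingertips stand 84 mm ahead of it and the grasp point (between the pads) lies 65 mm ahead of it; z points along the fingers, y is the line along which they close (so a half turn about z gives the same grasp; the last joint's range is limited). The gripper opens to 93 mm and grips with 3 to 60 N. Pads are 15 mm wide; open, the fingers measure 128 mm over their backs; the gripper's body (75 mm by 188 mm) begins 65 mm behind the grasp point.
Start: joints at [71.253, 7.471, 85.268, -0, 87.261, -4.893], TCP at [0.144, 0.583, 0.303] pointing down, gripper open.
Joint ranges: [-169.43, 169.43], [-51.17, 129.36], [1.28, 143.12], [-76.62, 256.62], [0, 156.53], [-152.29, 152.29]. Speed limits (degrees/s): [136.94, 136.94, 159.86, 180, 180, 180].

## Interface

Orientations are given as [roll, pitch, yaw] about the fixed x, y, z axes, in that order (R = Rz(yaw) Ry(pitch) Rx(roll)).
In Python, from plant import arm gives the robot as it stands. Calls block until the motion is done:
- arm.reach(position, orientation): joint-space move of the TCP to a pose.
- arm.move_linear(position, rotation=None, rate=0.15): straight line of the TCP; rotation=None keeps the orientation; rate is the mean speed in m/s.
- arm.goto_joints(angles): joint-space move.
- arm.gripper_to(opening): finger opening in m; the grip force is fixed at half the most; returns when the fingers have stopped.
- arm.pause(seconds).
- arm.inverse_kinematics(position, orientation): joint angles nearest the present ones, or None.
- arm.camera(name): name is "scene" or "side" or "wrist"; returns a dict with "frame" (420x560x3 uint8, red, green, blue), "K" (3x3 intrinsics, pixels), "R" (3x3) and "t" (3): a world point X has camera coordinates R X + t; the wrist camera has in their place "hand_eye" (4x4, takes a point from camera to tool coordinates, whose origin is the TCP and whose axes are the flange's). Camera axes: x right, y down, z forward; pixel columns grow to the right and rows downward; lengths in m; the calibration is good to about 2 mm. A picture is of the moment at which its call begins: read the wrist's pose just before it. There is no depth.
A pose or a line that the arm cannot do raises arm.Unreachable and nothing moves.
- arm.finish_job(): hands the job in; it is judged then, once.
Readings, each from a call of its own:
- arm.current_time_s(): time.
- arm.current_joint_pos(): joint angles.
- arm.current_joint_velocities(): joint speeds.
- arm.current_effort(): joint torques, N m.
- arm.current_tool_pos(): TCP position.
- arm.current_orientation(): TCP orientation.
- arm.current_wrist_force(): force on the tool from outside, world axes, zero at the start.
- arm.current_wrist_torque(): the same for the moment, N m.
- arm.current_finger_gap(): finger opening in m.
- arm.current_grip_force(): force on a finger pad.
Only numpy, scipy, OpenCV 4.12 (cv2) and the standard library are available. Lean on these libraries where they do the work, as an engineer would, in place of code of your own. Each camera call takes 0.05 s, during which the arm holds its last target. There are 200 camera calls.

## Working session

There is one attempt and no reset: what is moved stays moved. The work goes in short steps, each a Python script; the robot and the scene stay as the last script left them, time stands still between calls to the robot, and variables do not carry over. Pictures are saved under pics/ and viewed, at most 14 in all, crops included, and the job is handed in when it is done.

```bash
mkdir -p pics; ls
python3 - <<'E'
from plant import arm
import cv2,pickle
d={}
for n in("scene","side","wrist"):
    p=(arm.current_tool_pos(),arm.current_orientation());c=arm.camera(n);c['pose']=p;d[n]=c
    cv2.imwrite(f"pics/{n}0.png",cv2.resize(c["frame"][:,:,::-1],(784,588),interpolation=cv2.INTER_CUBIC))
    print(n,c["K"].tolist(),[ (k,c[k].tolist()) for k in c if k in("R","t","hand_eye")],p)
pickle.dump(d,open("cams.pkl","wb"));print(arm.current_time_s())
E
```

```text
pics
scene [[546.4318894004148, 0.0, 274.8202212229126], [0.0, 546.4318894004148, 208.2366096211416], [0.0, 0.0, 1.0]] [('R', [[0.8426019968563178, -0.5383295329668161, 0.014939505663693104], [-0.23720626258806188, -0.3958982837494875, -0.8871289297014352], [0.48348222705984684, 0.7439528633320392, -0.4612798209951425]]), ('t', [-0.4098200036280465, 0.20618097242437125, 1.3754828412479068])] (array([0.14353547, 0.58215197, 0.30170406]), array([-1.79894809e+02, -6.91938503e-03,  1.66145415e+02]))
side [[427.63591324988846, 0.0, 269.4707799229518], [0.0, 427.63591324988846, 209.717276591442], [0.0, 0.0, 1.0]] [('R', [[-0.9441634031951518, -0.3294177256779931, 0.006279337233155366], [-0.1940493671867322, 0.540571898196787, -0.8186127692470667], [0.2662711234087879, -0.7741227195277637, -0.5743115042810486]]), ('t', [0.5134941610539241, 0.11391004051099256, 1.2767989357168328])] (array([0.14349712, 0.58215525, 0.30169798]), array([-1.79895192e+02, -8.90527915e-03,  1.66146487e+02]))
wrist [[314.60833488412004, 0.0, 280.328559693703], [0.0, 314.60833488412004, 209.36553960313768], [0.0, 0.0, 1.0]] [('hand_eye', [[-0.000593116654895664, -0.9538173899825705, -0.30038647569334453, 0.08442546303686352], [0.9999977637718823, -0.0011754912027870153, 0.0017580306211173588, -0.00011743789700047191], [-0.0020299418381573807, -0.3003847612434205, 0.9538159542327149, -0.080706894334801], [0.0, 0.0, 0.0, 1.0]])] (array([0.14352364, 0.58218953, 0.30178868]), array([-1.79904284e+02, -6.91808268e-03,  1.66146375e+02]))
0.15
```

View pics/scene0.png

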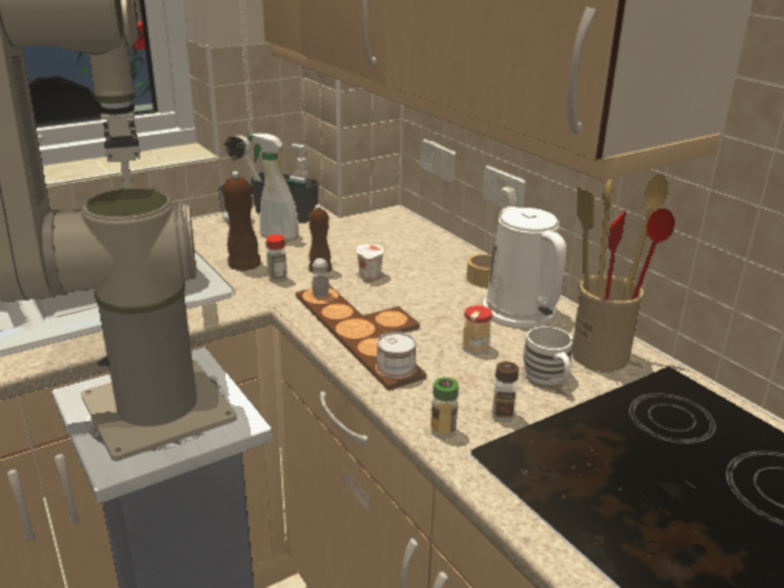

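View pics/side0.png

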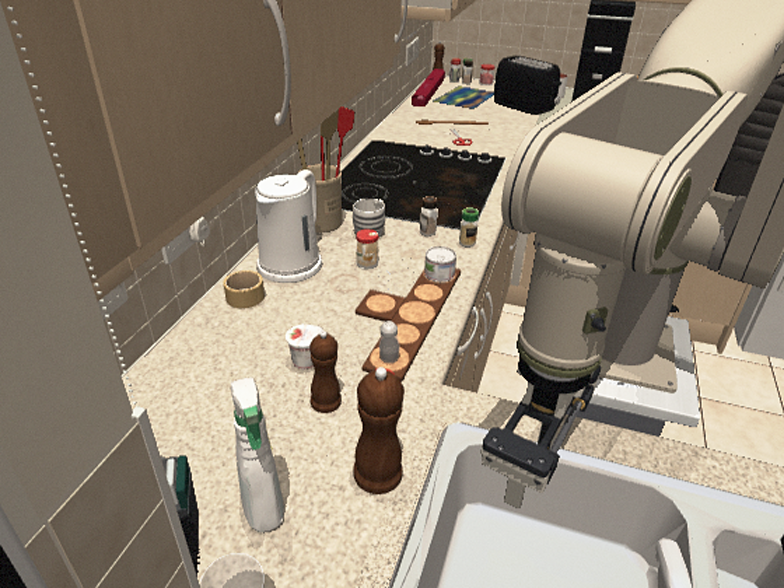

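The scene view (784-wide picture) shows the tin at (396,355) on the right end of the tray and the salt at (319,280) on the left end. The green jar is at (445,405), the black at (506,390) and the red at (276,257). There are two mills, at (240,225) and (319,240). The red-lidded item at (477,328) is the honey. I'll enlarge these areas for measurement.

```bash
cat > h.py <<'E'
import numpy as np,pickle,cv2
def ray(c,u,v):
    d=np.linalg.inv(c["K"])@[u,v,1.]
    return -c["R"].T@c["t"], c["R"].T@d
def onz(c,u,v,z):
    o,d=ray(c,u,v); return o+d*(z-o[2])/d[2]
def proj(c,X):
    p=c["K"]@(c["R"]@np.array(X,float)+c["t"]); return p[:2]/p[2]
def crop(c,x,y,w,h,s,fn):
    im=cv2.resize(c["frame"][y:y+h,x:x+w,::-1],(w*s,h*s),interpolation=cv2.INTER_CUBIC)
    for i in range(0,w,20): cv2.putText(im,str(x+i),(i*s,10),0,.35,(0,0,255),1);cv2.line(im,(i*s,12),(i*s,18),(0,0,255),1)
    for i in range(0,h,20): cv2.putText(im,str(y+i),(0,i*s+4),0,.35,(0,0,255),1);cv2.line(im,(24,i*s),(30,i*s),(0,0,255),1)
    cv2.imwrite(fn,im)
E
python3 - <<'E'
from h import *
d=pickle.load(open("cams.pkl","rb"))
crop(d["scene"],150,115,150,110,5,"pics/a.png")
crop(d["scene"],205,190,210,130,3,"pics/b.png")
crop(d["side"],200,130,160,230,2,"pics/c.png")
crop(d["side"],200,225,130,130,4,"pics/c.png")
E
```

```text
(no output)
```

View pics/a.png

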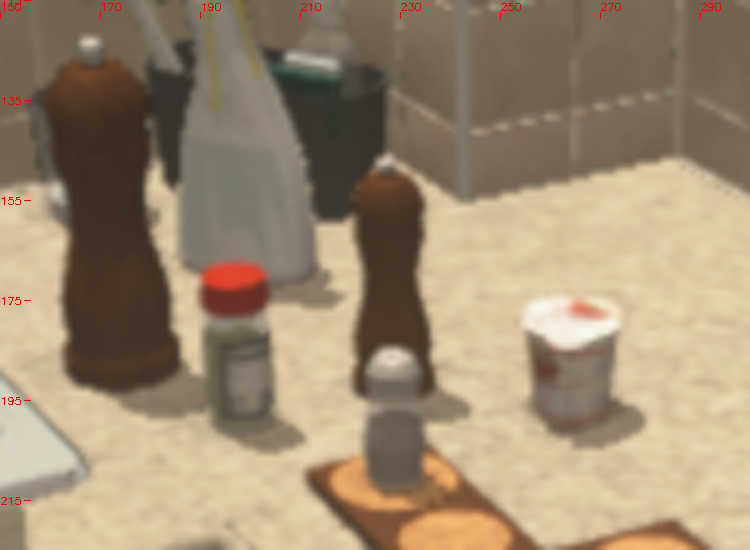

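View pics/b.png

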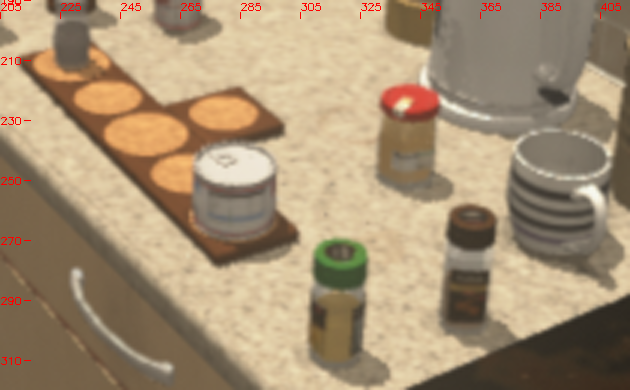

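View pics/c.png

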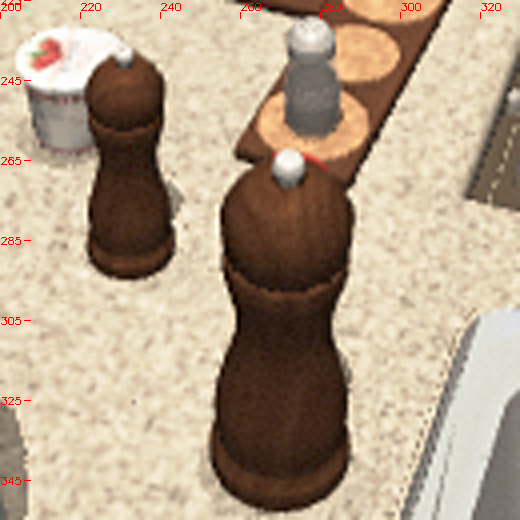

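In the crops, the mill candidates in raw scene pixels are the big one (knob at 168,124) and the small one (knob at 227,147). I'll triangulate their heights to tell which one is 170 mm. The red jar's cap is at (196.8,170), green at (318.7,273.3), black at (362.3,262) and the honey lid at (341.7,223.3).

Run:
```python
from h import *
from scipy.optimize import least_squares
d=pickle.load(open("cams.pkl","rb"));S,T=d["scene"],d["side"]
def tri(a,b):
    f=lambda X:np.r_[proj(S,X)-a,proj(T,X)-b]
    r=least_squares(f,[.5,0,.1]);return r.x.round(4),r.fun.round(1)
for n,a,b in[("small",(227.4,147),(230.8,238.6)),("big",(168.2,123),(272,265)),("green",(318.7,273.3),(335.7,150.7)),("black",(362.3,262),(306.4,142.9)),("honey",(341.7,223.3),(262.9,167.9))]:
    print(n,*tri(a,b))
for n,p,z in[("red",(196.8,170),.108),("green",(318.7,273.3),.099),("black",(362.3,262),.105),("mill",(227.4,146.5),.17),("honey",(341.7,223.3),.086),("yog",(264.2,179),.071),("mug",(391.7,241.7),.088),("tin",(282.7,245),.072),("salt",(228.6,184.5),.104)]:
    print(n,onz(S,*p,z).round(4))
D=[(0,0),(88,0),(0,84)];ps=[(253.7,234.7),(279.3,227.7),(240.7,222.7)];pt=[(297.9,222.9),(271.4,215.7),(287,239.3)]
def W(q,x,y):
    c,s=np.cos(q[2]),np.sin(q[2]);return [q[0]+(c*x-s*y)/1e3,q[1]+(s*x+c*y)/1e3,.014]
f=lambda q:np.r_[[proj(S,W(q,*a))-b for a,b in zip(D,ps)],[proj(T,W(q,*a))-b for a,b in zip(D,pt)],[proj(T,W(q,0,-84))-(306.4,209.3)]].ravel()
r=least_squares(f,[.5,0,0]);print("tray",r.x[:2],np.degrees(r.x[2]),r.fun.round(1))
for x,y in[(0,-84),(0,84),(0,0),(88,0),(0,170),(0,-170)]:print((x,y),np.round(W(r.x,x,y),4))
```

```text
small [0.522  0.3544 0.1634] [-0.2  0.2 -0.1 -0.1]
big [0.3716 0.4838 0.2341] [-0.3  0.2 -0.2 -0.2]
green [ 0.3996 -0.3238  0.0976] [-0.2  0.1 -0.2 -0.2]
black [ 0.5165 -0.3433  0.1005] [-0.1  0.1 -0.1 -0.2]
honey [ 0.6181 -0.1393  0.0811] [-0.2  0.2 -0.2 -0.2]
red [0.4063 0.3505 0.108 ]
green [ 0.3989 -0.3252  0.099 ]
black [ 0.512  -0.3482  0.105 ]
mill [0.5176 0.3444 0.17  ]
honey [ 0.6133 -0.1455  0.086 ]
yog [0.6011 0.2471 0.071 ]
mug [ 0.661  -0.2945  0.088 ]
tin [ 0.4214 -0.1383  0.072 ]
salt [0.4462 0.2066 0.104 ]
tray [0.43568292 0.04098881] -4.513808856639549 [-0.8 -1.3 -0.1 -0.8  0.2 -1.6 -0.4 -0.5  0.6 -0.   0.7 -1.7  0.1 -0.8]
(0, -84) [ 0.4291 -0.0428  0.014 ]
(0, 84) [0.4423 0.1247 0.014 ]
(0, 0) [0.4357 0.041  0.014 ]
(88, 0) [0.5234 0.0341 0.014 ]
(0, 170) [0.4491 0.2105 0.014 ]
(0, -170) [ 0.4223 -0.1285  0.014 ]
```

The triangulated heights settle the mills. The small one, at (227,147), comes out about 165 mm, which fits the 170 mm given. The big one is 234 mm, so it's the decoy. For precise tray and jar positions I'll take two overhead wrist views.

```bash
cat >> h.py <<'E'
from scipy.spatial.transform import Rotation as Ro
def wcam(arm):
    p=arm.current_tool_pos();o=arm.current_orientation();c=arm.camera("wrist")
    M=np.eye(4);M[:3,:3]=Ro.from_euler("xyz",o,degrees=True).as_matrix();M[:3,3]=p
    M=np.linalg.inv(M@c["hand_eye"]);c["R"]=M[:3,:3];c["t"]=M[:3,3];return c
E
python3 - <<'E'
from plant import arm
from h import *
out=[]
for i,y in enumerate((.34,-.06)):
    if i==0: arm.reach([.40,y,.42],[180,0,130])
    else: arm.reach([.42,y,.42],[180,0,90])
    print(arm.current_tool_pos(),arm.current_joint_pos().round(1) if hasattr(arm.current_joint_pos(),'round') else arm.current_joint_pos(),arm.current_time_s())
    c=wcam(arm);out.append(c);crop(c,0,0,560,420,1,f"pics/w{i}_.png")
    cv2.imwrite(f"pics/w{i}.png",cv2.resize(c["frame"][:,:,::-1],(784,588),interpolation=cv2.INTER_CUBIC))
pickle.dump(out,open("w.pkl","wb"))
E
```

```text
[0.3994475  0.34062482 0.41941397] [34.8 -5.2 86.1  0.  99.2 -5.2] 1.5417
[ 0.42024163 -0.05929748  0.42002292] [-15.  -21.2  99.5   0.  101.6 -15.1] 3.075
```

View pics/w0.png

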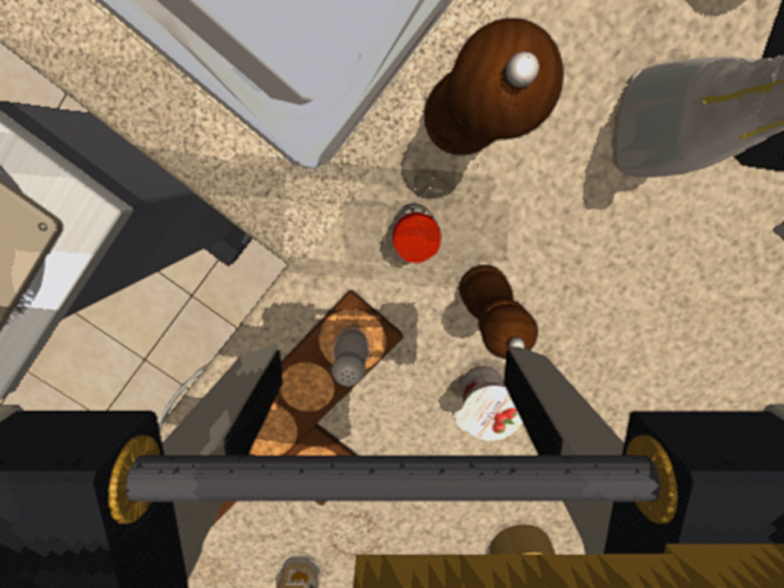

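View pics/w1.png

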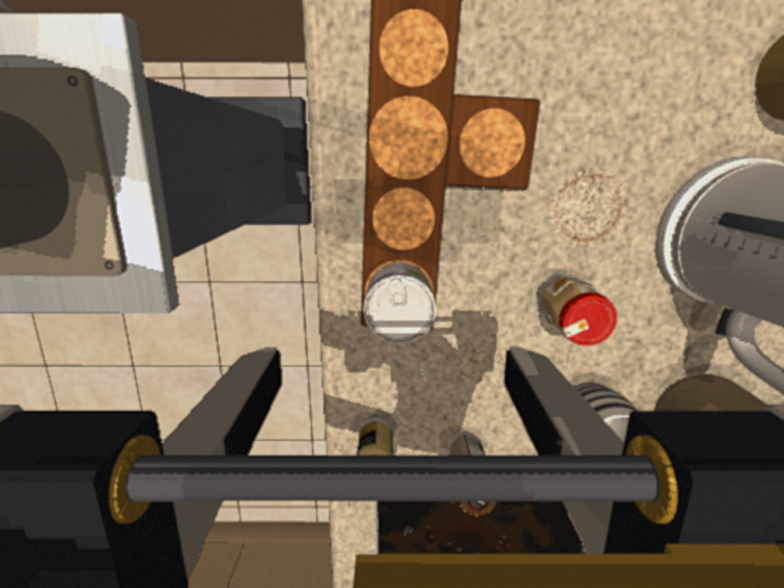

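In w1 the cork discs (784-wide picture) are at (414,47), (408,137), (492,142) and (403,218), with the tin top at (400,304). In w0 the red cap is at (417,238), the right-sized mill's knob at (516,345) and the salt top at (349,372).

Run:
```python
from h import *
from scipy.optimize import least_squares
w=pickle.load(open("w.pkl","rb"));A,B=w
d=pickle.load(open("cams.pkl","rb"));S,T=d["scene"],d["side"]
k=lambda c,u,v,z:onz(c,u/1.4,v/1.4,z).round(4)
print("red",k(A,417,238,.108),"mill head",k(A,508,329,.155),"knob",k(A,516,345,.17),"salt",k(A,349,373,.104),"yog",k(A,490,412,.071),"big",k(A,522,70,.236))
print("tin",k(B,400,304,.072),"honey",k(B,588,318,.086))
D=[(0,84),(0,0),(88,0),(0,-84)];P=[(414,47),(408,137),(492,142),(403,218)]
for p in P:print(k(B,*p,.014))
Wd=lambda q,x,y:[q[0]+(np.cos(q[2])*x-np.sin(q[2])*y)/1e3,q[1]+(np.sin(q[2])*x+np.cos(q[2])*y)/1e3,.014]
r=least_squares(lambda q:np.ravel([proj(B,Wd(q,*a))-np.array(b)/1.4 for a,b in zip(D,P)]),[.43,.04,0])
q=r.x;print(q,np.degrees(q[2]),r.fun.round(1))
for a in D+[(0,170),(0,-170)]:print(a,np.round(Wd(q,*a),4))
def tri(cs):
    r=least_squares(lambda X:np.ravel([proj(c,X)-np.array(b) for c,b in cs]),[.5,0,.1]);return r.x.round(4),r.fun.round(1)
print(tri([(S,(196.8,170)),(A,(417/1.4,238/1.4))]),tri([(S,(227.4,146.5)),(A,(516/1.4,345/1.4)),(T,(230.8,238.6))]),tri([(S,(341.7,223.3)),(B,(588/1.4,318/1.4)),(T,(262.9,167.9))]))
```

```text
red [0.4078 0.365  0.108 ] mill head [0.5097 0.3608 0.155 ] knob [0.5174 0.3569 0.17  ] salt [0.4457 0.2182 0.104 ] yog [0.6044 0.2659 0.071 ] big [0.3706 0.4841 0.236 ]
tin [ 0.4278 -0.1211  0.072 ] honey [ 0.6165 -0.1309  0.086 ]
[0.441  0.1267 0.014 ]
[0.4361 0.043  0.014 ]
[0.524  0.0382 0.014 ]
[ 0.4316 -0.041   0.014 ]
[ 0.43620568  0.04295665 -0.05583688] -3.1992175355302166 [-0.1 -0.1  0.1  0.1  0.1  0.1 -0.  -0. ]
(0, 84) [0.4409 0.1268 0.014 ]
(0, 0) [0.4362 0.043  0.014 ]
(88, 0) [0.5241 0.038  0.014 ]
(0, -84) [ 0.4315 -0.0409  0.014 ]
(0, 170) [0.4457 0.2127 0.014 ]
(0, -170) [ 0.4267 -0.1268  0.014 ]
(array([0.4092, 0.3642, 0.1014]), array([-0.9,  0.2,  0.2,  0.3])) (array([0.5209, 0.3559, 0.1641]), array([-0.7,  0.4,  0.1,  0.3,  0. ,  0.1])) (array([ 0.6197, -0.1344,  0.0795]), array([-0.9, -0.2, -0. ,  0.6, -1.1,  0.8]))
```

```bash
cat >> h.py <<'E'
def blob(c,lo,hi,z,guess,r=60):
    hsv=cv2.cvtColor(c["frame"],cv2.COLOR_RGB2HSV)
    m=np.zeros(hsv.shape[:2],np.uint8)
    for l,h in zip(lo,hi): m|=cv2.inRange(hsv,np.array(l),np.array(h))
    g=proj(c,[*guess,z]);k=np.zeros_like(m);cv2.circle(k,(int(g[0]),int(g[1])),r,255,-1);m&=k
    n,_,st,ce=cv2.connectedComponentsWithStats(m);i=1+np.argmax(st[1:,4])
    p=onz(c,*ce[i],z);print("blob",st[i].tolist(),ce[i].round(1),"guess px",g.round(1),p.round(4));return p
E
python3 - <<'E'
from plant import arm
from h import *
arm.reach([.408,.363,.32],[180,0,145])
c=wcam(arm)
p=blob(c,[(0,150,60),(172,150,60)],[(8,255,255),(180,255,255)],.0975,(.408,.363))
print("expected dia px",45e-3*314.6/.31)
crop(c,180,100,200,180,3,"pics/r.png")
print(arm.current_time_s())
E
```

```text
blob [259, 174, 45, 48, 1690] [280.9 197.7] guess px [280.1 197.9] [0.4082 0.3638 0.0975]
expected dia px 45.667741935483875
4.775
```

View pics/r.png

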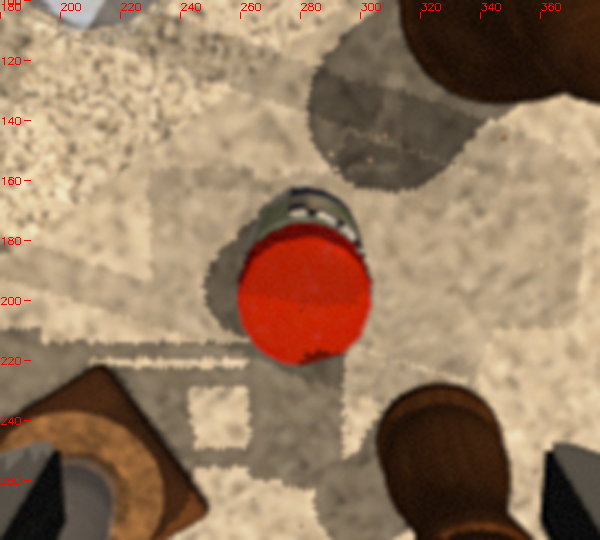

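The crop shows the red cap at raw pixel (281,198), exactly where predicted and well clear of both mills. I'll pick and place it now.

```bash
cat >> h.py <<'E'
def pick(arm,xy,g,psi,opening,lift):
    arm.gripper_to(opening)
    arm.reach([*xy,g+.065+.13],[180,0,psi])
    arm.move_linear([*xy,g+.065],rate=.12)
    arm.gripper_to(0.0)
    print("gap",arm.current_finger_gap(),"grip",arm.current_grip_force())
    arm.move_linear([*xy,lift],rate=.2)
    print("gap",arm.current_finger_gap(),arm.current_tool_pos(),arm.current_time_s())
def place(arm,xy,g,psi,opening,hi):
    arm.reach([*xy,hi],[180,0,psi])
    arm.move_linear([*xy,.014+g+.065+.02],rate=.15)
    f0=arm.current_wrist_force()
    arm.move_linear([*xy,.014+g+.065+.0015],rate=.03)
    print("force",np.subtract(arm.current_wrist_force(),f0).round(1),arm.current_tool_pos(),"gap",arm.current_finger_gap())
    arm.gripper_to(opening);arm.pause(.2)
    arm.move_linear([*xy,hi],rate=.2)
    print("t",arm.current_time_s())
E
python3 - <<'E'
from plant import arm
from h import *
pick(arm,(.408,.3635),.088,145,.085,.33)
place(arm,(.4315,-.0409),.088,86.8,.062,.33)
arm.reach([.40,-.30,.32],[180,0,50])
c=wcam(arm);crop(c,180,100,200,180,3,"pics/g.png")
print(arm.current_time_s(),arm.current_joint_pos())
pickle.dump(c,open("g.pkl","wb"))
E
```

```text
gap 0.044163497212174246 grip 29.999314898159355
gap 0.04436556894349757 [0.40754015 0.36314746 0.32831056] 8.45
force [0.  0.1 0.1] [ 0.43153632 -0.04091686  0.16855037] gap 0.04445002123095713
t 13.5167
14.5833 [-4.26278557e+01 -8.61029084e+00  9.94692997e+01  2.73788779e-02
  8.91716741e+01 -2.75731130e+00]
```

View pics/g.png

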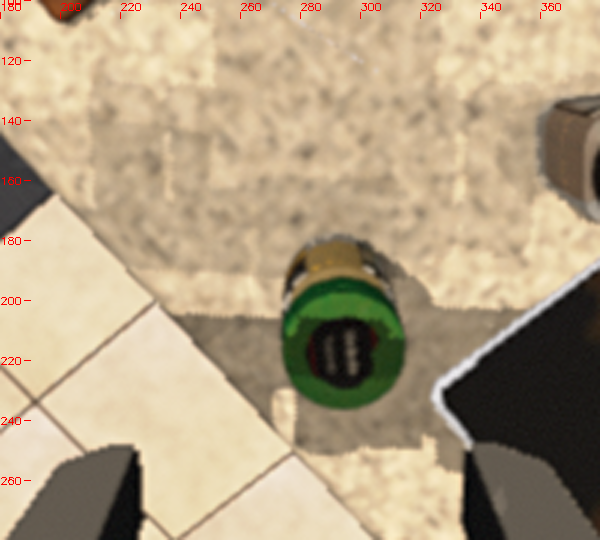

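The green cap's top centre is at raw (294.8,216) between the fingers, and the black jar is just visible at (375,150). I'll pick green, place it, then hover over the mill.

Run:
```python
from plant import arm
from h import *
c=pickle.load(open("g.pkl","rb"));p=onz(c,294.6,215.8,.099);print(p)
assert np.hypot(p[0]-.399,p[1]+.320)<.025
pick(arm,p[:2],.080,50,.085,.33)
place(arm,(.4409,.1268),.080,86.8,.062,.33)
arm.reach([.505,.345,.36],[180,0,175])
c=wcam(arm);crop(c,180,100,200,180,3,"pics/m.png")
print(arm.current_time_s(),arm.current_joint_pos())
pickle.dump(c,open("m.pkl","wb"))
```

```text
[ 0.39975646 -0.3209282   0.099     ]
gap 0.04267193812941301 grip 29.99949816497974
gap 0.04289792461567928 [ 0.39935054 -0.32052457  0.32835679] 18.5583
force [-0.3 -0.8 -0.4] [0.44091422 0.12680677 0.16051308] gap 0.043066688607263606
t 23.8917
25.0417 [ 2.94774841e+01  8.30464694e+00  7.84955164e+01 -1.64988759e-02
  9.32680086e+01 -5.53803407e+01]
```

View pics/m.png

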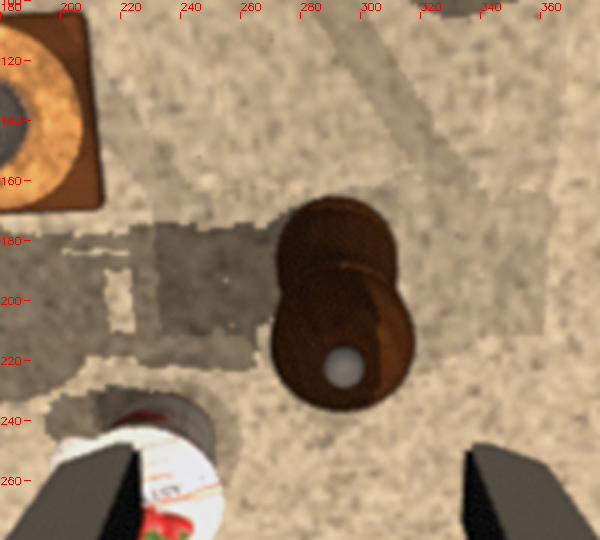

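The mill's knob is at raw (294.5,222) and its head centre at (294.2,212.5), about 48 px wide, which matches the 49 mm head. I'll pick and place it, then hover over the black jar.

Run:
```python
from plant import arm
from h import *
c=pickle.load(open("m.pkl","rb"));a=onz(c,294.5,222.2,.167);b=onz(c,294.2,212.3,.145);print(a,b)
p=(a+b)/2
assert np.linalg.norm(a-b)<.03 and np.hypot(p[0]-.516,p[1]-.358)<.015
pick(arm,p[:2],.141,175,.08,.36)
arm.reach([.44,.25,.375],[180,0,130])
place(arm,(.4362,.043),.141,86.8,.07,.375)
arm.reach([.50,-.31,.32],[180,0,-40])
c=wcam(arm);crop(c,180,100,200,180,3,"pics/k.png")
print(arm.current_time_s(),arm.current_joint_pos())
pickle.dump(c,open("k.pkl","wb"))
```

```text
[0.51962565 0.3563512  0.167     ] [0.51724376 0.3572054  0.145     ]
gap 0.047637889756217654 grip 30.00012140488252
gap 0.047971944830573134 [0.51799533 0.35653444 0.35804399] 28.6167
force [-0.7 -0.   0.2] [0.43622755 0.04297615 0.22152724] gap 0.048038275398212156
t 33.6833
35.15 [-3.67117105e+01  5.24624321e+00  8.58640582e+01  1.64807867e-02
  8.89002122e+01  9.31500207e+01]
```

View pics/k.png

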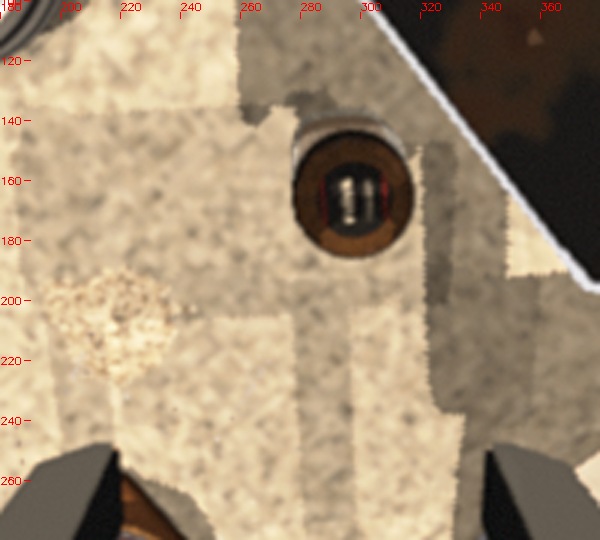

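The black cap's top centre is at raw (297.8,165.2). I'll pick it and place it on the tab, travelling low under the cabinets.

Run:
```python
from plant import arm
from h import *
c=pickle.load(open("k.pkl","rb"));p=onz(c,297.6,165,.105);print(p)
assert np.hypot(p[0]-.514,p[1]+.34)<.025
pick(arm,p[:2],.085,-40,.08,.285)
arm.move_linear([.524,-.13,.285],[180,0,-15],rate=.2)
arm.move_linear([.5241,.038,.285],[180,0,-3.2],rate=.2)
place(arm,(.5241,.038),.085,-3.2,.058,.285)
arm.move_linear([.42,-.0,.42],rate=.2)
arm.reach([.42,-.06,.42],[180,0,90])
c=wcam(arm);s=arm.camera("scene");t=arm.camera("side")
im=np.zeros((600,800,3),np.uint8)
f=lambda c,x,y,w,h,W,H:cv2.resize(c["frame"][y:y+h,x:x+w,::-1],(W,H),interpolation=cv2.INTER_CUBIC)
im[:300,:400]=f(s,200,160,160,120,400,300);im[:300,400:]=f(t,200,130,160,120,400,300)
im[300:,:400]=f(c,220,0,200,150,400,300);im[300:,400:]=f(c,180,80,280,210,400,300)
cv2.imwrite("pics/end.png",im);print(arm.current_time_s())
```

```text
[ 0.51627825 -0.34345712  0.105     ]
gap 0.04012200037279566 grip 29.5849187951535
gap 0.039895296087190314 [ 0.51581071 -0.34310094  0.28341219] 38.6917
force [-0.3  0.6  1.1] [0.52415929 0.03797944 0.16553992] gap 0.03984936819689672
t 44.2333
46.9667
```

View pics/end.png

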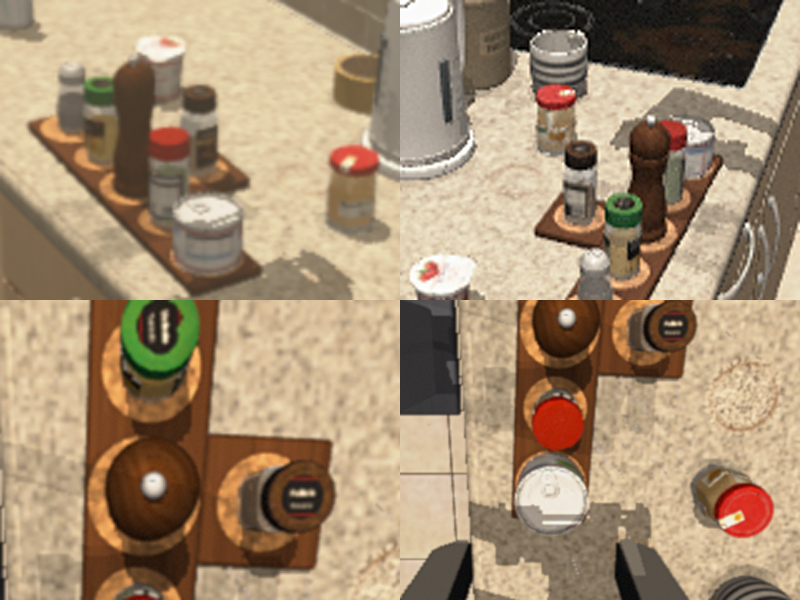

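The picture shows all four standing upright on their discs, with the tin, salt, honey, yoghurt and mug in place. I'll check the positions numerically against the cap tops, then hand in.

Run:
```python
from plant import arm
from h import *
c=wcam(arm);ok=True
for n,px,h,g in[("black",(372.3,98.8),.119,(.5241,.038)),("red",(290.3,166.6),.122,(.4315,-.0409)),("green",(299.8,18.5),.113,(.4409,.1268)),("mill",(296.5,93),.182,(.4362,.043))]:
    p=onz(c,*px,h);e=np.hypot(*(p[:2]-g))*1e3;print(n,p.round(4),"err mm",e.round(1));ok&=e<7
if ok: print(arm.finish_job())
```

```text
black [0.5251 0.0374 0.119 ] err mm 1.2
red [ 0.4318 -0.0401  0.122 ] err mm 0.9
green [0.441  0.1199 0.113 ] err mm 6.9
mill [0.4353 0.0405 0.182 ] err mm 2.7
the job is handed in; nothing more can be done
None
```

The seasoning tray is set and handed in at about 47 s: by my last camera check all four items stand upright on their cork discs, 1 to 3 mm off centre except the green jar at about 7 mm (11–12 mm allowed), and the tin, salt shaker, honey jar, yoghurt pot and mug look undisturbed.

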